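Change the adapter on a capsule coffee machine

ROBOT

A 6-joint arm with a two-finger parallel gripper is mounted at the origin on the work surface. World frame = base frame: x ahead of the robot, y to its left, z up, the work surface at z = 0. Lengths are in m, angles in rad, forces in N, time in s.
With the tool pointing down it reaches from about 0.275 to 0.85 m from the base axis. Payload 5.2 kg.
Tool frame: the origin (TCP) lies midway between the tips of the shut fingers; the grasp point (between the pads) lies robot.tcp_to_grasp behind it (robot.tcp_to_grasp is the distance from the TCP to the grasp point, in m); z points along the fingers, y is the line along which they close (so a half turn about z gives the same grasp; the last joint's range is limited). The gripper opens to 85 mm and grips with 20 to 120 N. Pads are 22 mm wide; open, the fingers measure 114 mm over their backs; the gripper's body (76 mm by 85 mm) begins 54 mm behind the grasp point. The pads swing forward as they close: fully open they stand 13 mm farther back than shut.
Start: joints at [0.903, 0.259, 1.535, -0, 1.348, -0.203], TCP at [0.247, 0.492, 0.2] pointing down, gripper open.
Joint ranges: [-3.14, 3.14], [-0.91, 2.08], [0.19, 2.58], [-1.22, 4.36], [0.22, 2.71], [-3.12, 3.12]. Speed limits (rad/s): [2.57, 2.57, 3.14, 3.14, 3.14, 3.14].

INTERFACE

Orientations are given as [roll, pitch, yaw] about the fixed x, y, z axes, in that order (R = Rz(yaw) Ry(pitch) Rx(roll)).
In Python, from workcell import robot gives the robot as it stands.
- The arm moves only by the shell command python3 -m handwheel 'ROWS' [FORCE]. ROWS is JSON, a list that holds one entry, the list of rows, each a list of 7 numbers: the turn, a rotation vector about the tool's x, y, z in degrees, then the shift along the tool's x, y, z in m, then the closure in counts, from 0 (fully open) to 255 (shut). A call has 1 to 20 rows; each row shifts and turns the commanded pose from where the row before left it, along the tool's axes as they then stand; what a row does not reach is not made up. A row lasts 1/12 s, in which the tool goes at most 41.7 mm and 7.16 degrees, less where a joint would pass 70% of its speed; a pose out of reach is approached as far as the arm can. A call is refused whole if a number of a shift passes 0.0417 or a number of a turn 7.16, either way. A call with a gripper value outside its range is refused whole. The fingers move at their own pace and stop on an object; FORCE is the grip in N (left out, the last holds). Time passes only in rows, so rows that do not move let the fingers close. It gives the time, the measured TCP pose, the force, the opening and the grip force at its end, in the units of the state.
- robot.sense(): the state, without advancing time (a new reading comes with each control period).
- robot.capture(name): name is "side" or "top" or "wrist"; returns a dict with "color" (384x512x3 uint8, red, green, blue), "range_z" (384x512 float32, m along the optical axis (not along the pixel's ray), 0 where there is no reading), "fx", "fy", "cx", "cy" (pixels), "view" (4x4, takes a point from world to camera coordinates). Camera axes: x right, y down, z forward; pixel columns grow to the right and rows downward; lengths in m; the calibration is good to about 2 mm. A picture is of the moment at which its call begins.
- robot.close_job(): hands the job in; it is judged then, once.
The state is a dict: "clock": time; "q": joint angles; "qd": joint speeds; "joint_efforts": joint torques, N m; "ee_pos": TCP position; "ee_rot": TCP orientation; "force": force on the tool from outside, world axes, zero at the start; "wrist_torque": the same for the moment, N m; "grip_width": opening from 0.0 (shut) to 1.0 (fully open); "gripper_force": force on a finger pad.
Only numpy, scipy, OpenCV 4.12 (cv2) and the standard library are available. Lean on these libraries where they do the work, as an engineer would, in place of code of your own. Each camera call takes 0.05 s, during which the arm holds its last target. There are 200 camera calls.

TASK

The coffee machine still has the grey wide-pod adapter locked in its brew head. Press the red catch on top of the head to free it, slide it out and stand it on the black tray; then slide the white adapter with the orange capsule into the head until the catch clicks, and stand the white cup upright in the centre of the drip grate underneath. Leave everything else where it is.

Things in the scene. Friction and masses are not known exactly. Their poses are not given: they have to be found in the camera images.
- machine: Black capsule coffee machine, fixed. Origin on the counter; front is -x, y across, z up. Tower 116 mm wide, 262 tall, from x = 15 mm back. Brew head 121 mm wide, x -140 to 15, underside z = 186, top 228, open in front: rails (tops at z = 198) under lips 10.5 mm higher make a slot 77 mm wide for an adapter's plate, with flared mouth. Under the head it is open in front and on both sides.
- seat (a point): Where an adapter's origin is when locked in: machine frame (-75, 0, 170) mm, axes as the machine's. An adapter goes in level along the machine's +x, handle to the front, the x axes parallel, from about 125 mm before this point. The catch lifts over the last 20 mm and snaps within 2 mm of it; a hard stop comes 3 mm past. Pushing takes about 5 to 10 N; short of the click a spring pushes back.
- grate (a point): Centre of the top face of the drip grate: a bright round slotted disc, 100 mm across, 32 mm above the counter, 7 mm proud of the black drip tray, straight below the seat. The tower stands 90 mm behind this point; the well of a fitted adapter hangs 138 mm above it.
- catch_pad (a point): Middle of the top face of the red thumb pad (30 x 26 mm) of the catch, on top of the head, 240 mm above the counter, at x = -20 mm in the machine's frame. Press it straight down 8 to 9 mm (about 4 to 8 N; it stops at 10 mm): the hook at the head's front lifts and a spring plunger pushes the adapter out by about 15 mm, so that it stays free when the pad is let go.
- catch (a joint): Rocker angle of the catch in rad: 0 at rest (hook down), up to 0.21 with the pad fully pressed (10 mm down); the hook lets an adapter's strike go at about 0.14. It springs back to 0. An adapter going in also lifts it until it snaps back.
- wide_adapter: Dark grey adapter with a wide dark opening, at the start locked in the machine's head, handle sticking out in front. Same shape, origin and axes as the capsule adapter, about 0.13 kg. On the plate's top near the handle is a strike 7 mm tall, ramped on its +x side, behind which the catch hooks (both adapters).
- capsule_adapter: White adapter with orange capsule and orange handle end, standing on the tray, handle roughly to the robot. Plate 80 (x) x 74 (y) x 8 mm, top 36 mm above the origin, over a round well 48 mm across, 28 tall, on whose flat bottom it stands. Handle on the -x side: 24 mm wide (y), 14 thick, centred 29 mm above the origin, from x = -40 to -105 mm. Origin: centre of the well's underside. 0.13 kg.
- tray: Black serving tray, fixed, 240 (x) x 330 (y) mm, rim 14 mm high and 8 wide. Origin: centre of its underside; floor 6 mm above. A divider 12 mm high at x = 66 mm parts off a far strip for capsules. The white adapter stands near y = -105 or +105 mm (x about 0), the upturned mug near the other; the middle (x = 0, y = 0) is free.
- cup: White cup on the counter, 75 mm tall, 72 across at the rim, foot 56 across, 0.2 kg. Origin: centre of its foot, z up. Handle on the -x side: an upright bar 10 mm wide (y), 9 deep, centred 63 mm from the cup's axis, from 20 to 62 mm above the foot; the gap between bar and cup is 22 mm.
- spare_mug: Bystander, leave it. A like white cup standing upside down on the tray. Origin: centre of its underside (rim).
- capsule1: Bystander, leave it. Orange coffee capsule, 37 mm across, 29 mm tall, in the tray's far strip. Origin: centre of its underside.
- capsule2: Bystander, leave it. Orange coffee capsule, 37 mm across, 29 mm tall, in the tray's far strip. Origin: centre of its underside.
- capsule3: Bystander, leave it. Orange coffee capsule, 37 mm across, 29 mm tall, in the tray's far strip. Origin: centre of its underside.
- kettle: Bystander, leave it. Black and steel kettle, 200 mm tall, 132 mm across, left of the tray. Origin: centre of its underside.
- tea_jar: Bystander, leave it. Glass jar with brown tea, 82 mm across, 105 mm tall. Origin: centre of its underside.
- sugar_jar: Bystander, leave it. Glass jar with sugar, 82 mm across, 105 mm tall. Origin: centre of its underside.
There are look-alikes about, which are no part of the job. What is shaped like the wide_adapter but turquoise or yellow is not meant.

How it is judged:
By the outcome, as a careful person would: the job done as asked, in the order asked, and still so for the second after the job is handed in, with the robot touching nothing.
It also fails if it takes over 72 s, if anything falls off the work surface, if the arm or the gripper's body presses on something with over 40 N, if the wrist force passes 120 N, or if a joint passes its speed limit or range.

## Working session

There is one attempt and no reset: what is moved stays moved. The work goes in short steps, Python scripts to look and compute and a shell command to move; the robot and the scene stay as the last step left them, time stands still between calls to the robot, and variables do not carry over. Pictures are saved under pics/ and viewed, at most 10 in all, crops included, and the job is handed in when it is done.

```bash
ls; mkdir -p pics; cat > h.py <<'E'
from workcell import robot
import numpy as np, cv2
def cap(n):
    c=robot.capture(n); np.savez('/tmp/%s.npz'%n,**c); return c
def load(n): return dict(np.load('/tmp/%s.npz'%n))
def cloud(c):
    z=c['range_z'].astype(float); v,u=np.mgrid[:z.shape[0],:z.shape[1]]
    p=np.stack([(u-c['cx'])/c['fx']*z,(v-c['cy'])/c['fy']*z,z],-1)
    V=np.array(c['view']); R,t=V[:3,:3],V[:3,3]
    P=(p-t)@R; P[z==0]=np.nan; return P
def proj(c,p):
    q=np.array(c['view'])@np.r_[p,1]; return q[0]/q[2]*c['fx']+c['cx'],q[1]/q[2]*c['fy']+c['cy']
E
python3 - <<'E'
from h import *
a=cap('top');b=cap('side')
im=np.hstack([a['color'],b['color']])
cv2.imwrite('pics/a.png',cv2.resize(a['color'][...,::-1],(800,600)))
cv2.imwrite('pics/b.png',cv2.resize(b['color'][...,::-1],(800,600)))
print(np.linalg.inv(a['view'])[:3],np.linalg.inv(b['view'])[:3],robot.tcp_to_grasp,robot.sense())
E
```

```text
pics
[[ 0.07090484 -0.97498695  0.21064889  0.32957144]
 [-0.99747212 -0.07029504  0.01039102  0.07083021]
 [ 0.00467647 -0.21085317 -0.97750656  1.291274  ]] [[ 9.13670659e-01 -2.62116051e-01  3.10646266e-01  6.40875007e-02]
 [-4.06455297e-01 -5.88953817e-01  6.98518069e-01 -1.03276561e+00]
 [-1.36493505e-04 -7.64479285e-01 -6.44648280e-01  1.21315427e+00]] 0.0187 {'clock': 0.1, 'q': array([ 9.03213225e-01,  2.59288955e-01,  1.53598433e+00, -1.35435523e-06,
        1.34798404e+00, -2.02809543e-01]), 'qd': array([-0.000743  ,  0.0001095 , -0.0017207 ,  0.0005744 , -0.00138756,
       -0.00132139]), 'joint_efforts': array([ 2.82805871e-03, -4.46965063e+01, -2.91247702e+01, -3.44275377e-04,
        6.14873978e-03, -2.10864192e-05]), 'ee_pos': array([0.24617433, 0.49124569, 0.19934343]), 'ee_rot': array([-3.13996184e+00, -3.34007739e-04,  2.67681912e+00]), 'force': array([ 0.52961345,  0.65745288, -0.2408864 ]), 'wrist_torque': array([-0.01239973,  0.00064798,  0.01871661]), 'gripper_force': 0.0, 'grip_width': 0.9973087225951206}
```

View pics/a.png

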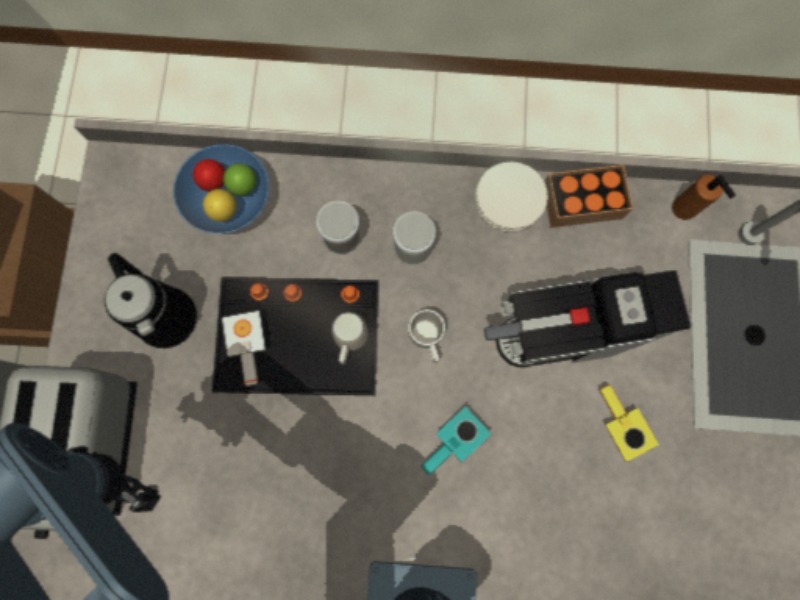

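View pics/b.png

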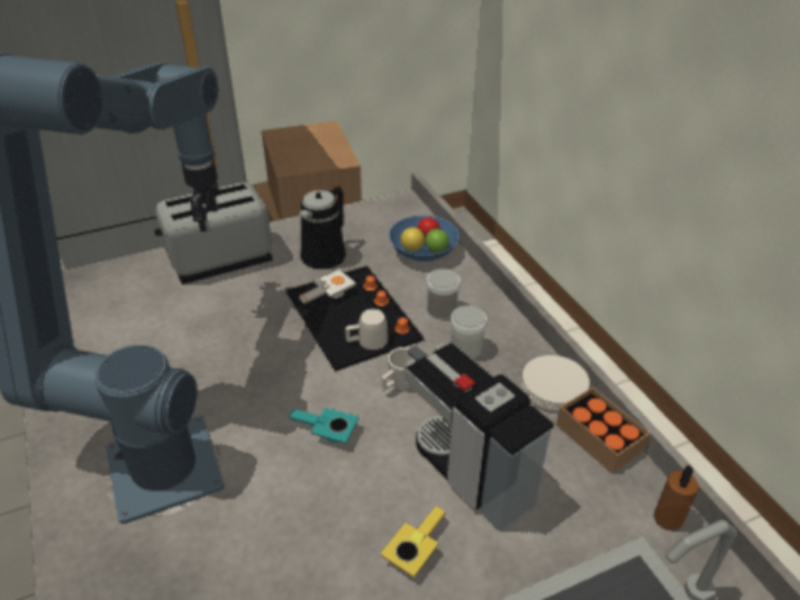

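The top view (800x600 px) shows:
- The machine at about (600,315), with its front and grey handle at (500,330) pointing left (world +y). The red pad is at (580,316).
- The cup at (427,328), with its handle pointing down towards the robot.
- The white adapter with orange capsule at (242,330), handle end at (250,378). The upturned mug is at (349,330).
- The look-alikes: turquoise at (460,435) and yellow at (630,435), both lying on the counter. The grey adapter in the head is the one meant.

The side view agrees: pad (465,382), grate (435,437), cup (400,370).

```bash
cat > m.py <<'E'
from h import *
s=1.5625
def blob(c,P,box,f):
    u0,v0,u1,v1=[int(k/s) for k in box]
    m=np.zeros(P.shape[:2],bool); m[v0:v1,u0:u1]=1
    hsv=cv2.cvtColor(c['color'],cv2.COLOR_RGB2HSV).astype(int)
    m&=f(hsv,P)&np.isfinite(P[...,2]); return P[m]
def rep(n,p):
    if len(p)<5: print(n,len(p));return
    r=cv2.minAreaRect((p[:,:2]*1000).astype(np.float32))
    print(n,len(p),'med',np.round(np.median(p,0),4),'rect c',np.round(r[0],1),'size',np.round(r[1],1),'ang',round(r[2],2))
red=lambda h,P:((h[...,0]<6)|(h[...,0]>174))&(h[...,1]>150)
z=lambda a,b:lambda h,P:(P[...,2]>a)&(P[...,2]<b)
both=lambda f,g:lambda h,P:f(h,P)&g(h,P)
E
python3 - <<'E'
from m import *
T=load('top');PT=cloud(T);S=load('side');PS=cloud(S)
white=lambda h,P:(h[...,1]<60)&(h[...,2]>130)
for n,c,P,bx in [('T',T,PT,dict(pad=(560,295,600,335),ad=(215,300,275,390),cup=(400,300,455,370),mach=(480,250,700,370),tray=(200,265,390,405),grate=(485,310,530,370))),
                 ('S',S,PS,dict(pad=(445,365,485,400),ad=(295,262,360,308),cup=(375,340,440,400),mach=(400,330,560,530),tray=(270,260,430,370),grate=(405,410,460,465)))]:
    print(n)
    rep('pad',blob(c,P,bx['pad'],red))
    rep('plate',blob(c,P,bx['ad'],both(white,z(.035,.05))))
    rep('adall',blob(c,P,bx['ad'],z(.03,.05)))
    rep('adhandle',blob(c,P,bx['ad'],both(z(.028,.05),lambda h,P:~white(h,P))))
    rep('cuprim',blob(c,P,bx['cup'],z(.069,.085)))
    rep('cuphandle',blob(c,P,bx['cup'],z(.05,.068)))
    rep('headtop',blob(c,P,bx['mach'],z(.221,.235)))
    rep('towertop',blob(c,P,bx['mach'],z(.255,.272)))
    rep('grayhandle',blob(c,P,bx['mach'],z(.190,.215)))
    rep('grate',blob(c,P,bx['grate'],z(.026,.040)))
    rep('traylo',blob(c,P,bx['tray'],both(z(.009,.02),lambda h,P:h[...,2]<60)))
cl=lambda p:p
# white strip on head? and red sub-box check
print(np.round([PT[int(330/s),int(500/s)],PT[int(330/s),int(489/s)],PT[int(320/s),int(550/s)],PT[int(378/s),int(250/s)],PT[int(355/s),int(246/s)],PT[int(325/s),int(235/s)],PT[int(390/s),int(300/s)],PT[int(352/s),int(435/s)]],4))
E
```

```text
T
pad 125 med [ 0.5615 -0.2298  0.2389] rect c [ 566.8 -239.4] size [30.5 50.2] ang 14.29
plate 548 med [0.5076 0.3774 0.0418] rect c [491.5 381.1] size [142.1  74.5] ang 15.04
adall 765 med [0.5103 0.3794 0.0417] rect c [490.1 380.2] size [145.1  75.3] ang 15.25
adhandle 216 med [0.5191 0.383  0.0415] rect c [492.5 378.2] size [ 69.6 146.2] ang 87.19
cuprim 98 med [0.5603 0.0249 0.0744] rect c [553.9  22.9] size [69.2 67.7] ang 3.02
cuphandle 81 med [0.5218 0.0071 0.061 ] rect c [538.4  23.8] size [63.7 94. ] ang 87.36
headtop 2174 med [ 0.548  -0.1933  0.2273] rect c [ 564.2 -238.1] size [124.4 255.7] ang 13.22
towertop 1227 med [ 0.5782 -0.3036  0.2615] rect c [ 579.9 -304. ] size [111.9  82. ] ang 13.44
grayhandle 426 med [ 0.5327 -0.1234  0.2052] rect c [ 562.9 -234.9] size [123.6 328.3] ang 13.23
grate 144 med [ 0.5389 -0.1485  0.0316] rect c [ 544.5 -148.2] size [95.5 43.6] ang 5.95
traylo 1299 med [0.5263 0.2912 0.0117] rect c [528.9 287.7] size [238.4 328.7] ang 2.97
S
pad 79 med [ 0.5652 -0.2321  0.2369] rect c [ 566.7 -226.7] size [35.7 39.3] ang 17.54
plate 168 med [0.513
[... 398 characters left out ...]
.2 42. ] ang 48.3
headtop 1362 med [ 0.5461 -0.2001  0.2264] rect c [ 571.3 -262.4] size [126.5 297.8] ang 13.31
towertop 824 med [ 0.5779 -0.3124  0.2602] rect c [ 582.  -308.6] size [112.3  82.4] ang 12.09
grayhandle 629 med [ 0.5292 -0.3102  0.2033] rect c [ 557.5 -245. ] size [109.7 339.3] ang 14.17
grate 420 med [ 0.5386 -0.1775  0.0304] rect c [ 533.6 -180.8] size [119.2  69.1] ang 62.29
traylo 453 med [0.5102 0.279  0.0117] rect c [527.6 334.8] size [238.6 441.5] ang 2.87
[[ 0.5339 -0.1011  0.2026]
 [ 0.5317 -0.0787  0.206 ]
 [ 0.5541 -0.182   0.2295]
 [ 0.4341  0.3638  0.0444]
 [ 0.4766  0.3782  0.0447]
 [ 0.5349  0.4078  0.0435]
 [ 0.4194  0.2688  0.0051]
 [ 0.5073  0.0041  0.0623]]
```

```bash
python3 - <<'E'
from h import *
T=load('top');c=T['color'][...,::-1]
a=cv2.resize(c[160:260,130:290],(800,500),interpolation=cv2.INTER_CUBIC); 
b=cv2.resize(c[160:260,300:460],(800,500),interpolation=cv2.INTER_CUBIC)
cv2.imwrite('pics/c.png',cv2.resize(np.vstack([a,b]),(480,600)))
E
```

```text
(no output)
```

View pics/c.png

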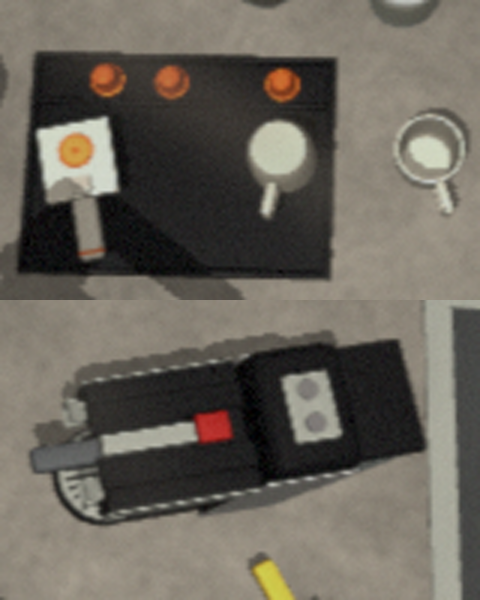

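The crops confirm the targets:
- Grey handle at crop (65,455), leading into the slot, with the red pad at (213,427).
- White adapter with orange capsule at (75,150), its handle down at (90,230).
- Upright cup at (430,150), handle at (445,195). The other white one at (278,150) is the upturned mug, which is the bystander.

Next I refine the fits.

```bash
python3 - <<'E'
from m import *
from scipy.optimize import minimize, least_squares
T=load('top');PT=cloud(T);S=load('side');PS=cloud(S)
def rectfit(P,pr=(1,99)):
    best=None
    for a in np.radians(np.arange(0,90,.1)):
        R=np.array([[np.cos(a),np.sin(a)],[-np.sin(a),np.cos(a)]]);q=P[:,:2]@R.T
        lo,hi=np.percentile(q,pr[0],0),np.percentile(q,pr[1],0);w=hi-lo
        if best is None or w.prod()<best[0]: best=(w.prod(),np.degrees(a),R.T@((lo+hi)/2)*1e3,w*1e3)
    return [np.round(b,1) for b in best[1:]]
for n,c,P,m,ad in(('T',T,PT,(480,250,700,370),(215,300,275,352)),('S',S,PS,(400,330,560,530),None)):
    print(n,'head',rectfit(blob(c,P,m,z(.223,.232))),'tower',rectfit(blob(c,P,m,z(.257,.268))))
print('pad',rectfit(blob(T,PT,(560,295,600,335),both(red,z(.232,.245)))),rectfit(blob(S,PS,(445,365,485,400),both(red,z(.232,.245)))))
p=blob(T,PT,(215,300,275,390),z(.034,.05)); print('ad whole',rectfit(p,(.5,99.5)))
hsv=lambda h,P:((h[...,0]>8)&(h[...,0]<22)&(h[...,1]>150)); 
p=blob(T,PT,(225,315,258,345),hsv);print('capsule',np.median(p,0),p.mean(0),len(p))
# plate-only
p=blob(T,PT,(215,300,275,352),z(.036,.05));print('plate',rectfit(p))
# handle: direction
p=blob(T,PT,(230,356,262,392),z(.034,.05));print('handle',rectfit(p),p[:,:2].mean(0))
for nm,c,P,bx in(('T',T,PT,(400,300,455,370)),('S',S,PS,(375,330,445,405))):
    p=blob(c,P,bx,z(.070,.082))[:,:2]
    f=least_squares(lambda v:np.hypot(*(p-v[:2]).T)-v[2],[.555,.022,.034],loss='soft_l1',f_scale=.003).x
    print(nm,'cup',f,len(p))
    h=blob(c,P,bx,z(.05,.068)); h=h[np.hypot(*(h[:,:2]-f[:2]).T)>.045]; d=h[:,:2].mean(0)-f[:2]
    print(' bar',h.mean(0),len(h),np.degrees(np.arctan2(d[1],d[0])),np.hypot(*d), h[:,2].max())
print('grayhandle',rectfit(blob(T,PT,(480,310,520,345),z(.195,.215))))
E
```

```text
T head [np.float64(13.0), array([ 554.4, -197.6]), array([121. , 140.2])] tower [np.float64(13.1), array([ 579.4, -305.3]), array([105.4,  77. ])]
S head [np.float64(13.1), array([ 571.3, -268.7]), array([120.3, 281.7])] tower [np.float64(14.6), array([ 580.7, -308.6]), array([106.1,  76.7])]
pad [np.float64(13.1), array([ 562., -231.]), array([25. , 31.3])] [np.float64(19.4), array([ 563.3, -232.9]), array([24.3, 29.1])]
ad whole [np.float64(15.2), array([490.3, 379.9]), array([143.1,  73.2])]
capsule [0.53029968 0.3926496  0.04312472] [0.53071048 0.39251637 0.04297781] 83
plate [np.float64(15.1), array([521.5, 388.1]), array([77.3, 72.4])]
handle [np.float64(30.8), array([453.7, 372.5]), array([70.6, 34.4])] [0.44962121 0.36890466]
T cup [0.55369528 0.02268231 0.03379651] 93
 bar [0.50092493 0.00131564 0.06116341] 24 -157.95701642176687 0.056931926601422767 0.06676415361749645
S cup [0.55670483 0.01964167 0.03504853] 32
 bar [0.52560349 0.0705183  0.05842263] 44 121.43781679596411 0.05962990130140805 0.06709040799254909
grayhandle [np.float64(36.1), array([ 535.1, -105.1]), array([38.6, 62. ])]
```

```bash
python3 -m handwheel '[[[0,0,0,0,0,-0.04,255],[0,0,0,0,0,-0.04,255],[0,0,0,0,0,-0.04,255],[0,0,7.15,0,0,-0.02,255],[0,0,7.15,0,0,0,255],[0,0,7.15,0,0,0,255],[0,0,7.15,0,0,0,255],[0,0,7.15,0,0,0,255],[0,0,7.15,0,0,0,255],[0,0,7.1,0,0,0,255]]]' 40
```

```text
clock: 0.93
ee_pos: [0.2464, 0.4915, 0.3396]
ee_rot: [-3.141, 0.001, 1.798]
force: [0.1, 0.2, 0.8]
grip_width: 0.003
gripper_force: 0.0
```

```bash
python3 -m handwheel '[[[0,0,0,-0.0388,0.0072,0,255],[0,0,0,-0.0388,0.0072,0,255],[0,0,0,-0.0388,0.0072,0,255],[0,0,0,-0.0388,0.0072,0,255],[0,0,0,-0.0388,0.0072,0,255],[0,0,0,-0.0388,0.0072,0,255],[0,0,0,-0.0388,0.0072,0,255],[0,0,0,-0.0388,0.0072,0,255],[0,0,0,-0.0388,0.0072,0,255],[0,0,0,-0.0388,0.0072,0,255],[0,0,0,-0.0388,0.0072,0,255],[0,0,0,-0.0388,0.0072,0,255],[0,0,0,-0.0388,0.0072,0,255],[0,0,0,-0.0388,0.0072,0,255],[0,0,0,-0.0388,0.0072,0,255],[0,0,0,-0.0388,0.0072,0,255],[0,0,0,-0.0388,0.0072,0,255],[0,0,0,-0.0388,0.0072,0,255],[0,0,0,-0.0388,0.0072,0,255],[0,0,0,-0.0388,0.0072,0,255]]]' && python3 -m handwheel '[[[0,0,0,0,0,0.03,255],[0,0,0,0,0,0.025,255],[0,0,0,0,0,0,255]]]'
python3 - <<'E'
from h import *
w=cap('wrist');cv2.imwrite('pics/w1.png',w['color'][...,::-1])
P=cloud(w); print(P[100,100],P[200,256],P[300,256])
s=robot.sense();print(s['ee_pos'],s['ee_rot'],[np.round(proj(w,p),1) for p in ([.562,-.231,.24],[.5349,-.1141,.228],[.5259,-.0751,.206])])
E
```

```text
clock: 2.6
ee_pos: [0.5663, -0.2319, 0.3395]
ee_rot: [-3.141, -0.001, 1.804]
force: [1.5, 0.7, 0.3]
grip_width: 0.002
gripper_force: 0.0
clock: 2.85
ee_pos: [0.5636, -0.2294, 0.2782]
ee_rot: [-3.133, -0.009, 1.803]
force: [-0.1, -0.0, -0.7]
grip_width: 0.001
gripper_force: 0.0
[ 0.35417632 -0.22695496  0.00111416] [ 0.56281372 -0.22644839  0.24115199] [ 0.56322415 -0.22528626  0.34804716]
[ 0.56433362 -0.22934908  0.2814625 ] [-3.13600976 -0.00586026  1.80345267] [array([253.3, 205.3]), array([253.9,   9.7]), array([254.6, -55.9])]
```

View pics/w1.png

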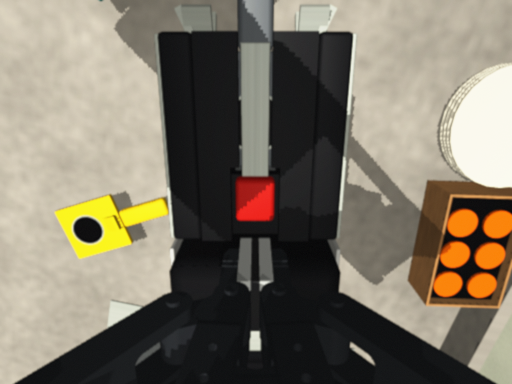

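Wrist view: red pad centred at (255,199), about 4 mm nearer the front than predicted. The grey handle is straight ahead of it at (255,20). The fingers are over the pad, so I press.

```bash
python3 -m handwheel '[[[0,0,0,0,-0.002,0.02,255],[0,0,0,0,0,0.015,255],[0,0,0,0,0,0.007,255],[0,0,0,0,0,0.005,255],[0,0,0,0,0,0.003,255],[0,0,0,0,0,0.0025,255],[0,0,0,0,0,0,255],[0,0,0,0,0,0,255],[0,0,0,0,0,0,255]]]'
```

```text
clock: 3.65
ee_pos: [0.5644, -0.2307, 0.2333]
ee_rot: [3.141, 0.001, 1.804]
force: [-0.6, 1.3, 0.2]
grip_width: 0.001
gripper_force: 0.0
```

```bash
python3 -m handwheel '[[[0,0,0,0,0,0.001,255],[0,0,0,0,0,0.001,255],[0,0,0,0,0,0,255],[0,0,0,0,0,0,255]]]'
python3 - <<'E'
from h import *
w=cap('side');P=cloud(w);c=w['color']
cv2.imwrite('pics/s2.png',cv2.resize(c[190:310,230:390,::-1],(800,600),interpolation=cv2.INTER_CUBIC))
E
```

```text
clock: 3.98
ee_pos: [0.564, -0.2305, 0.2305]
ee_rot: [-3.141, -0.0, 1.804]
force: [0.9, 0.6, -0.4]
grip_width: 0.001
gripper_force: 0.0
```

View pics/s2.png

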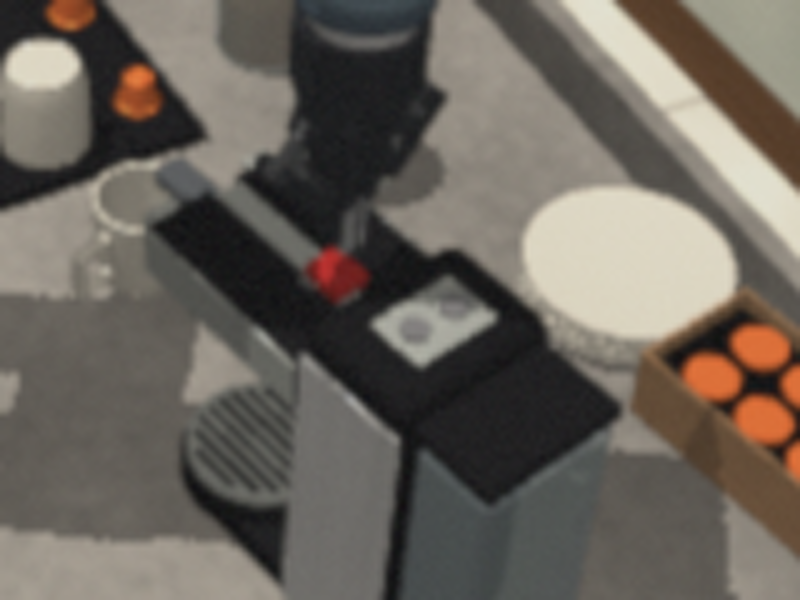

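The side crop shows the finger tips near (352,245), at the pad's far corner (pad centre (338,273)), and no force is felt. I'll check the projection.

```bash
python3 - <<'E'
from h import *
s=robot.sense();print(s['ee_pos'],s['force'],s['wrist_torque'])
for n in('side','wrist'):
    c=cap(n);P=cloud(c)
    print(n,proj(c,s['ee_pos']))
    hsv=cv2.cvtColor(c['color'],cv2.COLOR_RGB2HSV).astype(int)
    m=((hsv[...,0]<6)|(hsv[...,0]>174))&(hsv[...,1]>150)&np.isfinite(P[...,2])
    p=P[m];k=(abs(p[:,0]-.563)<.04)&(abs(p[:,1]+.23)<.04);uv=np.argwhere(m)[k][:,::-1]
    q=p[k]; print(k.sum(),np.median(q,0),np.percentile(q,2,0),np.percentile(q,98,0),uv.mean(0))
c=load('side');P=cloud(c)
for v in range(232,250,2): print(v,[f"{P[v,u,2]*1e3:.0f}/{c['color'][v,u].max()}" for u in range(290,310,2)])
E
```

```text
[ 0.56406628 -0.23047445  0.23057166] [ 0.5136446   0.09013598 -1.2080111 ] [-6.30209525e-05  2.41447032e-02 -2.22934458e-02]
side (np.float64(296.67814864628826), np.float64(245.23996676476048))
76 [ 0.56304734 -0.23551225  0.23863245] [ 0.55090817 -0.2464578   0.22511697] [ 0.58135566 -0.21248952  0.24285042] [297.09210526 244.17105263]
wrist (np.float64(255.60291214153912), np.float64(228.16010672052144))
2083 [ 0.56028488 -0.22157104  0.24082679] [ 0.54807376 -0.23902715  0.21770445] [ 0.57542983 -0.21145193  0.24229057] [253.07009121 220.95199232]
232 ['230/26', '317/28', '318/33', '310/30', '297/43', '301/72', '293/68', '223/56', '-3/116', '-3/141']
234 ['225/29', '227/26', '280/31', '288/33', '289/54', '290/79', '289/68', '227/36', '225/67', 'nan/126']
236 ['225/52', '229/27', '275/31', '280/33', '280/59', '284/81', '277/76', '229/36', '224/33', '226/51']
238 ['226/103', '229/61', '224/30', '276/43', '272/65', '276/79', '269/65', '224/34', '226/33', '224/32']
240 ['227/108', '227/108', '223/122', '239/153', '259/113', '266/55', '223/37', '227/34', '225/31', '228/32']
242 ['225/107', '242/112', '243/177', '239/169', '239/115', '239/95', '224/46', '227/32', '224/28', '228/23']
244 ['222/73', '233/102', '241/177', '241/158', '239/112', '238/112', '242/101', '227/33', '225/20', '226/26']
246 ['204/56', '227/82', '238/133', '236/120', '238/113', '240/109', '235/88', '228/29', '225/24', '255/22']
248 ['225/26', '215/36', '227/70', '239/96', '234/103', '230/90', '226/48', '215/25', '261/25', '260/26']
```

```bash
python3 - <<'E'
from h import *
c=load('side');P=cloud(c)
for v in (234,236,238,239,240,241): print(v,[np.round(P[v,u]*1e3).astype(int).tolist() for u in (298,300,302)])
# finger points: in column above pad
q=P[225:246,285:315].reshape(-1,3);q=q[(q[:,2]>.246)&(q[:,2]<.30)&(np.hypot(q[:,0]-.564,q[:,1]+.23)<.03)];print(len(q),np.percentile(q,[0,10,50,90,100],0).round(3))
w=load('wrist');Q=cloud(w);hs=w['color']
for v in range(190,300,8): print(v,[(np.round(Q[v,u]*1e3).tolist(),hs[v,u].tolist()) for u in (240,256)])
E
```

```text
234 [[558, -241, 289], [563, -244, 290], [569, -246, 289]]
236 [[559, -241, 280], [563, -246, 284], [572, -243, 277]]
238 [[560, -240, 272], [563, -247, 276], [572, -243, 269]]
239 [[560, -241, 268], [565, -243, 268], [574, -241, 262]]
240 [[563, -237, 259], [565, -245, 266], [593, -212, 223]]
241 [[570, -227, 242], [582, -218, 229], [590, -217, 225]]
75 [[ 0.551 -0.247  0.259]
 [ 0.553 -0.245  0.268]
 [ 0.562 -0.242  0.28 ]
 [ 0.574 -0.234  0.295]
 [ 0.579 -0.229  0.3  ]]
190 [([551.0, -210.0, 230.0], [181, 185, 171]), ([559.0, -208.0, 230.0], [181, 185, 170])]
198 [([552.0, -215.0, 230.0], [163, 150, 137]), ([560.0, -213.0, 230.0], [163, 149, 138])]
206 [([552.0, -216.0, 240.0], [162, 23, 19]), ([560.0, -214.0, 240.0], [241, 34, 28])]
214 [([553.0, -219.0, 242.0], [195, 34, 30]), ([561.0, -218.0, 241.0], [253, 56, 47])]
222 [([554.0, -224.0, 241.0], [253, 54, 44]), ([562.0, -222.0, 242.0], [253, 53, 45])]
230 [([555.0, -228.0, 242.0], [253, 51, 43]), ([563.0, -226.0, 242.0], [196, 34, 29])]
238 [([554.0, -220.0, 266.0], [191, 73, 68]), ([561.0, -219.0, 266.0], [71, 21, 22])]
246 [([555.0, -220.0, 274.0], [144, 112, 106]), ([561.0, -218.0, 275.0], [23, 22, 23])]
254 [([555.0, -220.0, 281.0], [126, 127, 121]), ([561.0, -218.0, 281.0], [24, 22, 23])]
262 [([555.0, -219.0, 288.0], [127, 128, 123]), ([561.0, -218.0, 288.0], [23, 22, 23])]
270 [([555.0, -220.0, 292.0], [102, 103, 99]), ([561.0, -219.0, 292.0], [25, 22, 24])]
278 [([nan, nan, nan], [101, 102, 98]), ([561.0, -218.0, 298.0], [20, 19, 20])]
286 [([556.0, -218.0, 305.0], [27, 28, 31]), ([561.0, -219.0, 302.0], [40, 40, 40])]
294 [([556.0, -218.0, 309.0], [22, 24, 25]), ([562.0, -223.0, 301.0], [40, 40, 40])]
```

Both views put the shut finger tips about 25–30 mm higher than the reported TCP, with nothing touched. I go by what is seen and feel downward.

```bash
python3 -m handwheel '[[[0,0,0,0,0,0.007,255],[0,0,0,0,0,0.007,255],[0,0,0,0,0,0,255],[0,0,0,0,0,0,255]]]'; python3 -m handwheel '[[[0,0,0,0,0,0.003,255],[0,0,0,0,0,0.002,255],[0,0,0,0,0,0,255],[0,0,0,0,0,0,255]]]'
python3 - <<'E'
from h import *
c=cap('side');P=cloud(c)
q=P[225:250,285:315].reshape(-1,3);q=q[(q[:,2]>.243)&(q[:,2]<.30)&(np.hypot(q[:,0]-.564,q[:,1]+.23)<.03)];print(np.percentile(q,[0,5,10],0).round(3),robot.sense()['force'])
E
```

```text
clock: 4.47
ee_pos: [0.5636, -0.2301, 0.2155]
ee_rot: [-3.14, -0.001, 1.804]
force: [-0.1, -0.5, 0.3]
grip_width: -0.003
gripper_force: 0.0
clock: 4.8
ee_pos: [0.5641, -0.2304, 0.2115]
ee_rot: [-3.141, -0.0, 1.804]
force: [-0.3, 0.4, -1.0]
grip_width: -0.0
gripper_force: 0.0
[[ 0.541 -0.251  0.244]
 [ 0.545 -0.249  0.248]
 [ 0.548 -0.247  0.251]] [-0.31375416 -0.13148503 -0.37533513]
```

```bash
python3 -m handwheel '[[[0,0,0,0,0,0.002,255],[0,0,0,0,0,0.002,255],[0,0,0,0,0,0,255],[0,0,0,0,0,0,255]]]'; python3 -m handwheel '[[[0,0,0,0,0,0.002,255],[0,0,0,0,0,0.001,255],[0,0,0,0,0,0,255],[0,0,0,0,0,0,255]]]';python3 -m handwheel '[[[0,0,0,0,0,0.002,255],[0,0,0,0,0,0.001,255],[0,0,0,0,0,0,255],[0,0,0,0,0,0,255]]]'
```

```text
clock: 5.18
ee_pos: [0.5644, -0.2308, 0.208]
ee_rot: [3.141, 0.001, 1.804]
force: [0.5, -2.0, 2.5]
grip_width: -0.005
gripper_force: 1.1
clock: 5.52
ee_pos: [0.5645, -0.2312, 0.2052]
ee_rot: [3.141, 0.002, 1.804]
force: [1.0, -4.0, 4.7]
grip_width: -0.003
gripper_force: 2.4
clock: 5.85
ee_pos: [0.5645, -0.2311, 0.202]
ee_rot: [3.141, 0.001, 1.804]
force: [1.3, -3.9, 4.9]
grip_width: -0.002
gripper_force: 2.7
```

Contact came at a reported z of about 0.2095, so the true tips are about 30 mm above the reported TCP. I press a little more, then check whether the handle moved out.

```bash
python3 -m handwheel '[[[0,0,0,0,0,0.0015,255],[0,0,0,0,0,0,255],[0,0,0,0,0,0,255],[0,0,0,0,0,0,255]]]'
python3 - <<'E'
from m import *
for n in('top',):
    c=cap(n);P=cloud(c)
    ax=np.array([.2258,-.9742]);o=np.array([.5665,-.2505])
    for cc in (load('top') ,):
        pass
    q=P[180:235,290:345].reshape(-1,3);q=q[(q[:,2]>.195)&(q[:,2]<.215)];x=(q[:,:2]-o)@ax;y=(q[:,:2]-o)@[.9742,.2258]
    k=abs(y)<.014;print(len(q),k.sum(),np.percentile(x[k],[0,2,5]).round(4),np.median(y[k&(x<-.15)]),np.median(q[k&(x<-.15)],0))
print(robot.sense()['force'])
E
```

```text
clock: 6.18
ee_pos: [0.5645, -0.2311, 0.2005]
ee_rot: [3.141, 0.001, 1.804]
force: [2.3, -5.5, 4.9]
grip_width: -0.003
gripper_force: 3.0
368 280 [-0.2    -0.1984 -0.1961] -0.000790541581179703 [ 0.52619003 -0.07966788  0.20501996]
[ 1.50467105 -4.47213659  5.5045083 ]
```

The grey handle's tip moved out from about -182 to -198 mm, so the adapter is free. I go to the handle (24 mm wide, centre z 0.199).

```bash
python3 -m handwheel '[[[0,0,0,0,0,-0.03,255],[0,0,0,0,0,-0.035,200],[0,0,0,0.03,0,0,90],[0,0,0,0.04,-0.0012,0,90],[0,0,0,0.04,-0.0012,0,90],[0,0,0,0.04,0,0,90],[0,0,0,0.011,0,0,90],[0,0,0,0,0,0,90],[0,0,0,0,0,0,90]]]'
python3 - <<'E'
from h import *
w=cap('wrist');P=cloud(w);s=robot.sense();print(s['ee_pos'],s['grip_width'])
ax=np.array([.2258,-.9742]);o=np.array([.5665,-.2505])
q=P.reshape(-1,3);q=q[(q[:,2]>.198)&(q[:,2]<.214)];x=(q[:,:2]-o)@ax;y=(q[:,:2]-o)@[.9742,.2258];k=(abs(y)<.02)&(x<-.15)
print(k.sum(),np.percentile(x[k],[1,99]),np.percentile(y[k],[2,98]),np.median(q[k],0),'tool',(s['ee_pos'][:2]-o)@ax,(s['ee_pos'][:2]-o)@[.9742,.2258])
E
```

```text
clock: 6.98
ee_pos: [0.5239, -0.0733, 0.2646]
ee_rot: [-3.14, -0.001, 1.806]
force: [0.9, -0.3, 0.3]
grip_width: 0.646
gripper_force: 0.0
[ 0.52430421 -0.07433431  0.2645549 ] 0.6440281303820128
2285 [-0.20289191 -0.15082089] [-0.01145396  0.01156425] [ 0.52624994 -0.07623954  0.20689589] tool -0.18114841910346244 -0.0013289223869057884
```

```bash
python3 -m handwheel '[[[0,0,0.3,0,0.001,0.035,90],[0,0,0,0,0,0.035,90],[0,0,0,0,0,0.03,90],[0,0,0,0,0,0.0145,90],[0,0,0,0,0,0,90],[0,0,0,0,0,0,255],[0,0,0,0,0,0,255],[0,0,0,0,0,0,255],[0,0,0,0,0,0,255],[0,0,0,0,0,0,255]]]' 50
```

```text
clock: 7.87
ee_pos: [0.5266, -0.0749, 0.1521]
ee_rot: [3.139, 0.002, 1.799]
force: [0.9, -2.3, 1.7]
grip_width: 0.269
gripper_force: 52.0
```

```bash
python3 -m handwheel '[[[0,0,0,0.005,0,0,255],[0,0,0,0.015,0,0,255],[0,0,0,0.015,0,0,255],[0,0,0,0.015,0,0,255],[0,0,0,0.02,0,0,255],[0,0,0,0.02,0,0,255],[0,0,0,0.02,0,0,255],[0,0,0,0.02,0,0,255],[0,0,0,0.02,0,0,255],[0,0,0,0.01,0,0,255],[0,0,0,0,0,0,255]]]' 60
```

```text
clock: 8.78
ee_pos: [0.4878, 0.0843, 0.1504]
ee_rot: [-3.14, -0.001, 1.802]
force: [-0.5, -0.8, -1.0]
grip_width: 0.268
gripper_force: 60.4
```

```bash
python3 -m handwheel '[[[0,0,-7.1,0,0,0,255],[0,0,-7.1,0,0,0,255],[0,0,-7.1,0,0,0,255],[0,0,-7.1,0,0,0,255],[0,0,-7.1,0,0,0,255],[0,0,-7.1,0,0,0,255],[0,0,-7.1,0,0,0,255],[0,0,-7.1,0,0,0,255],[0,0,-7.1,0,0,0,255],[0,0,-7.1,0,0,0,255],[0,0,-7.1,0,0,0,255],[0,0,-1.9,0,0,0,255],[0,0,0,0.005,0.0335,0,255],[0,0,0,0.005,0.0335,0,255],[0,0,0,0.005,0.0335,0,255],[0,0,0,0.005,0.0335,0,255],[0,0,0,0.005,0.0335,0,255],[0,0,0,0.0046,0.0335,0,255],[0,0,0,0,0,0,255],[0,0,0,0,0,0,255]]]'
```

```text
clock: 10.45
ee_pos: [0.4485, 0.2817, 0.1503]
ee_rot: [-3.141, -0.001, -3.085]
force: [0.0, 0.1, -1.8]
grip_width: 0.268
gripper_force: 60.4
```

```bash
python3 - <<'E'
from h import *
c=cap('top');P=cloud(c);s=robot.sense();print(s['ee_pos'],s['ee_rot'])
cv2.imwrite('pics/t3.png',cv2.resize(c['color'][160:280,120:280,::-1],(640,480),interpolation=cv2.INTER_CUBIC))
q=P[160:280,120:280].reshape(-1,3);q=q[(q[:,2]>.19)&(q[:,2]<.215)]
print(len(q),cv2.minAreaRect((q[:,:2]*1e3).astype(np.float32)),np.percentile(q[:,2],[5,50,95]))
k=P[160:280,120:280].reshape(-1,3);m=k[(k[:,2]>.075)&(k[:,2]<.09)&(k[:,1]<.25)];print('mug',m.mean(0),len(m))
E
```

```text
[0.44884856 0.28055591 0.15027218] [-3.14059055e+00 -6.30549249e-04 -3.08638159e+00]
375 ((514.5542602539062, 255.36807250976562), (134.69525146484375, 47.44492721557617), 19.485986709594727) [0.19951588 0.20312055 0.20666012]
mug [0.54918554 0.15549407 0.08036627] 336
```

View pics/t3.png

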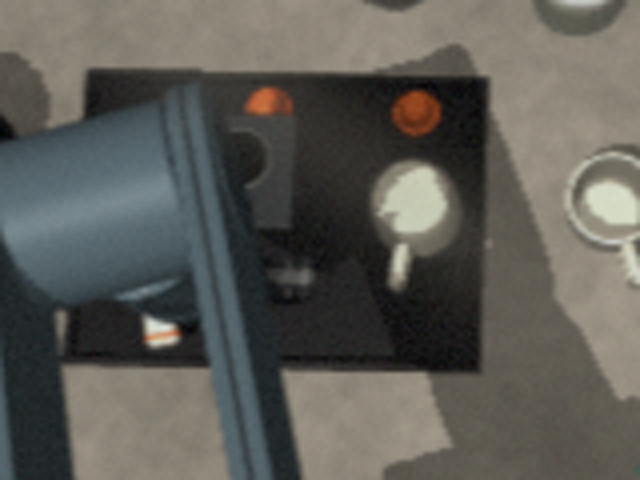

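The top crop shows the grey adapter held over the free middle of the tray at about (265,170), between the mug (415,200) and the hidden white adapter, whose handle end is at (160,330). Lowering.

```bash
python3 -m handwheel '[[[0,0,0,0,-0.003,0.03,255],[0,0,0,0,0,0.035,255],[0,0,0,0,0,0.035,255],[0,0,0,0,0,0.03,255],[0,0,0,0,0,0.02,255],[0,0,0,0,0,0.008,255],[0,0,0,0,0,0.003,255],[0,0,0,0,0,0,255],[0,0,0,0,0,0,255]]]'
```

```text
clock: 11.25
ee_pos: [0.4507, 0.2777, -0.0091]
ee_rot: [3.141, 0.002, -3.089]
force: [-0.1, 0.2, -1.6]
grip_width: 0.269
gripper_force: 60.4
```

```bash
python3 -m handwheel '[[[0,0,0,0,0,0.002,255],[0,0,0,0,0,0.001,255],[0,0,0,0,0,0,255],[0,0,0,0,0,0,255]]]';python3 -m handwheel '[[[0,0,0,0,0,0.0015,255],[0,0,0,0,0,0,255],[0,0,0,0,0,0,255]]]'
```

```text
clock: 11.58
ee_pos: [0.4504, 0.2782, -0.0123]
ee_rot: [3.141, 0.003, -3.088]
force: [-0.5, -0.7, 3.8]
grip_width: 0.266
gripper_force: 61.0
clock: 11.83
ee_pos: [0.4497, 0.2783, -0.0136]
ee_rot: [3.141, 0.002, -3.088]
force: [-2.6, -1.4, 9.3]
grip_width: 0.266
gripper_force: 61.9
```

```bash
python3 -m handwheel '[[[0,0,0,0,0,-0.001,200],[0,0,0,0,0,0,130],[0,0,0,0,0,0,120],[0,0,0,0,0,0,120],[0,0,0,0,0,-0.02,120],[0,0,0,0,0,-0.04,120],[0,0,0,0,0,-0.04,120],[0,0,-6,0,0,0,90],[0,0,-6.1,0,0,0,90],[0,0,0,-0.0037,0.029,0,90],[0,0,0,-0.0037,0.029,0,90],[0,0,0,-0.0037,0.029,0,90],[0,0,0,0,0,0,90],[0,0,0,0,0,0,90]]]'
python3 - <<'E'
from h import *
w=cap('wrist');P=cloud(w);s=robot.sense();print(s['ee_pos'],s['ee_rot'],s['grip_width'])
cv2.imwrite('pics/w4.png',w['color'][...,::-1])
q=P.reshape(-1,3);d=s['ee_pos'][:2]
for nm,lo,hi in(('h',.034,.052),):
    k=(q[:,2]>lo)&(q[:,2]<hi)&(np.hypot(*(q[:,:2]-d).T)<.16)&(q[:,1]>.33)
    r=cv2.minAreaRect((q[k,:2]*1e3).astype(np.float32));print(k.sum(),r,np.median(q[k],0))
    a=np.radians(15.15);X=(q[k,:2]-d)@[np.cos(a),np.sin(a)];Y=(q[k,:2]-d)@[-np.sin(a),np.cos(a)]
    for i in range(-40,120,10):
        m=(X>i/1e3)&(X<(i+5)/1e3)
        if m.sum()>5: print(i,np.percentile(Y[m],[2,98]).round(4),np.median(q[k][m][:,2]).round(4))
E
```

```text
clock: 13.0
ee_pos: [0.4363, 0.3657, 0.0855]
ee_rot: [-3.141, -0.001, -2.874]
force: [-0.2, -0.7, -1.0]
grip_width: 0.645
gripper_force: 0.0
[0.43644836 0.36465672 0.08549114] [-3.14089263e+00 -1.29785319e-03 -2.87522475e+00] 0.6460071816357976
11739 ((489.8492126464844, 383.5091247558594), (145.75735473632812, 74.11941528320312), 15.233945846557617) [0.50343604 0.38193094 0.04293862]
-20 [-0.0052  0.0137] 0.0386
-10 [-0.0073  0.0157] 0.0429
0 [-0.0074  0.0154] 0.0428
10 [-0.0075  0.0155] 0.0428
20 [-0.0077  0.0155] 0.0428
30 [-0.0078  0.0159] 0.0428
40 [-0.0071  0.0153] 0.0426
50 [-0.0311  0.039 ] 0.0432
60 [-0.0314  0.0399] 0.0431
70 [-0.0306  0.0395] 0.0429
80 [-0.031   0.0395] 0.043
90 [-0.0306  0.0392] 0.0432
100 [-0.031   0.0389] 0.0433
110 [-0.0305  0.0397] 0.0431
```

View pics/w4.png

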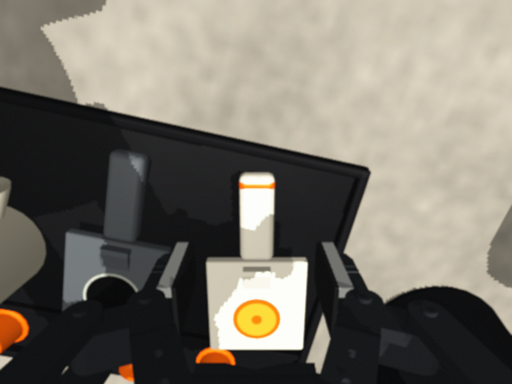

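The wrist view shows the grey adapter standing on the tray (115,240). The white adapter's handle is at (257,215) with its capsule at (257,319), a few mm off the tool's centre line. Shift, descend and grip.

```bash
python3 -m handwheel '[[[0,0,0,0,0.003,0.03,90],[0,0,0,0,0,0.035,90],[0,0,0,0,0,0.025,90],[0,0,0,0,0,0.009,90],[0,0,0,0,0,0,90],[0,0,0,0,0,0,255],[0,0,0,0,0,0,255],[0,0,0,0,0,0,255],[0,0,0,0,0,0,255],[0,0,0,0,0,0,255]]]' 80; python3 -m handwheel '[[[0,0,0,0,0,-0.001,255],[0,0,0,0,0,-0.02,255],[0,0,0,0,0,-0.04,255],[0,0,0,0,0,-0.04,255],[0,0,0,0,0,-0.04,255],[0,0,0,0,0,-0.0275,255],[0,0,0,0,0,0,255],[0,0,0,0,0,0,255],[0,0,0,0,0,0,255]]]'
```

```text
clock: 13.88
ee_pos: [0.4377, 0.3681, -0.0113]
ee_rot: [3.141, 0.003, -2.877]
force: [0.6, -1.5, 3.4]
grip_width: 0.259
gripper_force: 79.9
clock: 14.63
ee_pos: [0.4352, 0.3672, 0.1545]
ee_rot: [-3.141, -0.002, -2.877]
force: [0.4, -0.3, -1.6]
grip_width: 0.258
gripper_force: 79.5
```

```bash
python3 -m handwheel '[[[0,0,7.1,0,0,0,255],[0,0,7.1,0,0,0,255],[0,0,7.1,0,0,0,255],[0,0,7.1,0,0,0,255],[0,0,7.1,0,0,0,255],[0,0,7.1,0,0,0,255],[0,0,7.1,0,0,0,255],[0,0,7.1,0,0,0,255],[0,0,7.1,0,0,0,255],[0,0,7.1,0,0,0,255],[0,0,7.1,0,0,0,255],[0,0,7.1,0,0,0,255],[0,0,6.9,0,0,0,255],[0,0,0,0,0,0,255],[0,0,0,0,0,0,255]]]'; python3 -m handwheel '[[[0,0,0,-0.03,0,0,255],[0,0,0,-0.04,-0.002,0,255],[0,0,0,-0.04,-0.002,0,255],[0,0,0,-0.04,-0.002,0,255],[0,0,0,-0.04,-0.002,0,255],[0,0,0,-0.04,-0.002,0,255],[0,0,0,-0.04,-0.002,0,255],[0,0,0,-0.03,0,0,255],[0,0,0,-0.02,0,0,255],[0,0,0,0,0,0,255],[0,0,0,0,0,0,255],[0,0,0,0,0,0,255]]]'
cat > al.py <<'E'
from h import *
def run(yaw=13.05):
    w=cap('wrist');P=cloud(w);s=robot.sense();a=np.radians(yaw);ax=np.array([np.sin(a),-np.cos(a)]);ay=np.array([np.cos(a),np.sin(a)]);o=np.array([.5665,-.2505])
    d=(s['ee_pos'][:2]-o);print('tool',d@ax,d@ay,s['ee_pos'],np.degrees(s['ee_rot']),s['force'])
    q=P.reshape(-1,3);x=(q[:,:2]-o)@ax;y=(q[:,:2]-o)@ay
    for nm,l,h,k0,k1 in(('adapter',.196,.214,-.36,-.15),('head',.222,.234,-.16,0.)):
        k=(q[:,2]>l)&(q[:,2]<h)&(abs(y)<.075)&(x>k0)&(x<k1)
        for i in np.arange(k0,k1,.012):
            m=k&(x>i)&(x<i+.006)
            if m.sum()>20: yy=np.percentile(y[m],[2,98]);print(nm,round(i,3),m.sum(),yy.round(4),'mid',yy.mean().round(4),np.median(q[m,2]).round(4))
E
python3 -c "
import al;al.run()"
```

```text
clock: 15.88
ee_pos: [0.4352, 0.3671, 0.1535]
ee_rot: [-3.138, 0.001, 1.803]
force: [0.4, 1.0, -1.5]
grip_width: 0.263
gripper_force: 79.4
clock: 16.88
ee_pos: [0.4964, 0.0536, 0.1549]
ee_rot: [-3.14, -0.001, 1.8]
force: [-0.3, 0.1, -0.0]
grip_width: 0.26
gripper_force: 79.4
tool -0.31253971769812106 0.0004283994200431494 [0.49634547 0.05406461 0.15508188] [-1.79934785e+02 -5.24319033e-02  1.03186756e+02] [-0.27030699  0.64819832 -0.83851919]
adapter -0.336 703 [-0.0104  0.0101] mid -0.0002 0.2047
adapter -0.324 1372 [-0.0243  0.024 ] mid -0.0002 0.2085
adapter -0.312 686 [-0.0113  0.0111] mid -0.0001 0.2087
adapter -0.3 609 [-0.0112  0.011 ] mid -0.0001 0.2085
adapter -0.288 584 [-0.0116  0.0113] mid -0.0001 0.2084
adapter -0.276 500 [-0.0114  0.0111] mid -0.0001 0.2084
```

```bash
python3 -m handwheel '[[[0,0,0,-0.015,0,0,255],[0,0,0,-0.015,0,0,255],[0,0,0,-0.01,0,0,255],[0,0,0,-0.005,0,0,255],[0,0,0,-0.005,0,0,255],[0,0,0,0,0,0,255]]]'; python3 -m handwheel '[[[0,0,0,-0.01,0,0,255],[0,0,0,-0.01,0,0,255],[0,0,0,-0.01,0,0,255],[0,0,0,-0.01,0,0,255],[0,0,0,0,0,0,255],[0,0,0,0,0,0,255]]]'; python3 -c "
import al;al.run()"
```

```text
clock: 17.43
ee_pos: [0.5084, 0.0043, 0.1555]
ee_rot: [-3.141, 0.0, 1.799]
force: [-0.1, 0.1, -0.6]
grip_width: 0.266
gripper_force: 79.4
clock: 17.93
ee_pos: [0.5174, -0.0353, 0.1555]
ee_rot: [-3.141, -0.0, 1.797]
force: [0.0, -0.2, -1.9]
grip_width: 0.268
gripper_force: 79.4
tool -0.22123209656046328 0.0007379206863027232 [ 0.51726438 -0.03481496  0.15548859] [-1.79983497e+02 -2.67244804e-02  1.03005017e+02] [-0.24771324  0.2894784  -1.43669348]
adapter -0.24 1126 [-0.011   0.0115] mid 0.0003 0.2084
adapter -0.228 703 [-0.0108  0.0114] mid 0.0003 0.2092
adapter -0.216 661 [-0.0109  0.0114] mid 0.0003 0.2092
adapter -0.204 596 [-0.011   0.0115] mid 0.0002 0.209
adapter -0.192 553 [-0.0113  0.0112] mid -0.0 0.2089
adapter -0.18 402 [-0.016   0.0163] mid 0.0001 0.2075
```

```bash
python3 -m handwheel '[[[0,0,0,-0.005,0,0.001,255],[0,0,0,-0.01,0,0,255],[0,0,0,-0.01,0,0,255],[0,0,0,-0.008,0,0,255],[0,0,0,0,0,0,255],[0,0,0,0,0,0,255]]]'; python3 -m handwheel '[[[0,0,0,-0.007,0,0,255],[0,0,0,-0.005,0,0,255],[0,0,0,0,0,0,255],[0,0,0,0,0,0,255]]]'; python3 -m handwheel '[[[0,0,0,-0.004,0,0,255],[0,0,0,-0.002,0,0,255],[0,0,0,0,0,0,255],[0,0,0,0,0,0,255]]]'
```

```text
clock: 18.48
ee_pos: [0.5249, -0.0673, 0.1545]
ee_rot: [-3.141, -0.0, 1.798]
force: [0.5, -0.9, -2.5]
grip_width: 0.267
gripper_force: 79.4
clock: 18.82
ee_pos: [0.5272, -0.0782, 0.1543]
ee_rot: [-3.141, -0.001, 1.799]
force: [-0.9, 1.4, -3.4]
grip_width: 0.264
gripper_force: 79.3
clock: 19.15
ee_pos: [0.5285, -0.0836, 0.1543]
ee_rot: [-3.141, -0.001, 1.799]
force: [-1.9, 4.6, -3.6]
grip_width: 0.261
gripper_force: 79.2
```

```bash
for i in 1; do python3 -m handwheel '[[[0,0,0,-0.003,0,0,255],[0,0,0,0,0,0,255],[0,0,0,0,0,0,255]]]'; done; python3 -m handwheel '[[[0,0,0,-0.002,0,0,255],[0,0,0,0,0,0,255],[0,0,0,0,0,0,255]]]'; python3 -m handwheel '[[[0,0,0,-0.002,0,0,255],[0,0,0,0,0,0,255],[0,0,0,0,0,0,255]]]'; python3 -m handwheel '[[[0,0,0,-0.0015,0,0,255],[0,0,0,0,0,0,255],[0,0,0,0,0,0,255]]]'
```

```text
clock: 19.4
ee_pos: [0.5293, -0.0869, 0.1544]
ee_rot: [-3.141, -0.0, 1.799]
force: [-1.4, 4.4, -2.9]
grip_width: 0.262
gripper_force: 79.1
clock: 19.65
ee_pos: [0.5298, -0.0889, 0.1545]
ee_rot: [-3.141, -0.0, 1.799]
force: [-2.1, 5.2, -4.7]
grip_width: 0.264
gripper_force: 79.1
clock: 19.9
ee_pos: [0.5306, -0.0913, 0.1548]
ee_rot: [3.141, 0.001, 1.799]
force: [-1.1, 4.0, -2.0]
grip_width: 0.266
gripper_force: 79.3
clock: 20.15
ee_pos: [0.5309, -0.0926, 0.1547]
ee_rot: [3.141, 0.0, 1.799]
force: [-1.2, 3.0, -2.3]
grip_width: 0.263
gripper_force: 79.3
```

```bash
python3 -m handwheel '[[[0,0,0,-0.0015,0,0,255],[0,0,0,0,0,0,255],[0,0,0,0,0,0,255]]]'; python3 -m handwheel '[[[0,0,0,-0.0015,0,0,255],[0,0,0,0,0,0,255],[0,0,0,0,0,0,255]]]'; python3 - <<'E'
from m import *
c=cap('wrist');P=cloud(c);p=P[np.isfinite(P[...,2])]
q=P.reshape(-1,3);a=np.radians(13.05);o=np.array([.5665,-.2505]);x=(q[:,:2]-o)@[np.sin(a),-np.cos(a)];y=(q[:,:2]-o)@[np.cos(a),np.sin(a)]
for i in np.arange(-.20,0,.01):
    m=(x>i)&(x<i+.005)&(abs(y)<.006)&(q[:,2]>.19)
    if m.sum()>10: print(round(i,3),np.median(q[m,2]).round(4),m.sum())
cv2.imwrite('pics/w5.png',c['color'][...,::-1])
E
```

```text
clock: 20.4
ee_pos: [0.531, -0.0937, 0.1546]
ee_rot: [-3.141, -0.001, 1.799]
force: [-2.3, 4.0, -1.8]
grip_width: 0.257
gripper_force: 79.3
clock: 20.65
ee_pos: [0.5307, -0.0937, 0.1543]
ee_rot: [-3.141, -0.003, 1.799]
force: [-3.7, 8.3, -0.6]
grip_width: 0.262
gripper_force: 79.4
-0.18 0.2073 491
-0.17 0.2082 314
-0.16 0.2081 293
-0.15 0.2081 278
-0.14 0.2081 256
-0.13 0.2079 250
-0.12 0.2075 24
```

Force rises and motion stops at y = -0.0937, as at the hard stop. A gentle tug back tests the latch.

```bash
python3 -m handwheel '[[[0,0,0,0.003,0,0,255],[0,0,0,0,0,0,255],[0,0,0,0,0,0,255]]]'; python3 -m handwheel '[[[0,0,0,0.002,0,0,255],[0,0,0,0,0,0,255],[0,0,0,0,0,0,255]]]'; python3 -m handwheel '[[[0,0,0,0.002,0,0,255],[0,0,0,0,0,0,255],[0,0,0,0,0,0,255]]]'
```

```text
clock: 20.95
ee_pos: [0.5308, -0.0926, 0.1546]
ee_rot: [-3.142, 0.0, 1.799]
force: [-2.6, 2.7, -2.3]
grip_width: 0.26
gripper_force: 79.3
clock: 21.2
ee_pos: [0.5305, -0.0908, 0.1547]
ee_rot: [3.141, 0.0, 1.799]
force: [-1.7, 2.0, -2.1]
grip_width: 0.262
gripper_force: 79.3
clock: 21.45
ee_pos: [0.5306, -0.0907, 0.155]
ee_rot: [3.141, 0.004, 1.798]
force: [-0.1, -4.8, -2.5]
grip_width: 0.256
gripper_force: 79.2
```

Latched: the adapter has about 3 mm of play to the stop, then resists the pull. I release it and view the cup from above.

```bash
python3 -m handwheel '[[[0,0,0,-0.0015,0,0,220],[0,0,0,0,0,0,130],[0,0,0,0,0,0,120],[0,0,0,0,0,0,120],[0,0,0,0,0,0,120],[0,0,0,0.002,0,-0.03,120],[0,0,0,0,0,-0.035,120],[0,0,0,0.01,0,-0.035,120],[0,0,0,0.03,0.005,-0.01,90],[0,0,0,0.04,0.01,0,90],[0,0,0,0.03,0.005,0,90],[0,0,0,0,0,0,90],[0,0,0,0,0,0,90]]]'
python3 - <<'E'
from m import *
from scipy.optimize import least_squares
w=cap('wrist');P=cloud(w);s=robot.sense();print(s['ee_pos'],s['ee_rot'])
cv2.imwrite('pics/w6.png',w['color'][...,::-1])
q=P.reshape(-1,3);q=q[np.isfinite(q[:,2])];near=np.hypot(q[:,0]-.555,q[:,1]-.022)<.09
k=q[near&(q[:,2]>.071)&(q[:,2]<.08)];p=k[:,:2]
f=least_squares(lambda v:np.hypot(*(p-v[:2]).T)-v[2],[.555,.022,.034],loss='soft_l1',f_scale=.002).x;print('cup',f,len(p),np.median(k[:,2]))
h=q[near&(q[:,2]>.052)&(q[:,2]<.069)];r=np.hypot(*(h[:,:2]-f[:2]).T);h=h[(r>.042)&(r<.085)];r=r[(0,)] if 0 else np.hypot(*(h[:,:2]-f[:2]).T)
d=h[:,:2].mean(0)-f[:2];print('bar',h.mean(0),len(h),np.degrees(np.arctan2(d[1],d[0])),np.percentile(r,[2,98]),np.percentile(h[:,2],[5,50,95]))
S=load('top')
g=cap('top');G=cloud(g);q=G.reshape(-1,3);a=np.radians(13.05);o=np.array([.5665,-.2505]);x=(q[:,:2]-o)@[np.sin(a),-np.cos(a)];y=(q[:,:2]-o)@[np.cos(a),np.sin(a)]
m=(abs(y)<.012)&(q[:,2]>.195)&(q[:,2]<.215)&(x<-.12);print('handle tip',np.percentile(x[m],[0,2,5]),m.sum())
c=cap('side');C=cloud(c).reshape(-1,3);m=(C[:,2]>.028)&(C[:,2]<.037)&(np.hypot(C[:,0]-.5492,C[:,1]+.176)<.08);e=C[m]
print('grate pts',m.sum(),np.median(e,0),np.percentile(e,[1,99],0))
E
```

```text
clock: 22.53
ee_pos: [0.5243, 0.0251, 0.265]
ee_rot: [3.141, 0.001, 1.802]
force: [0.3, -0.1, -0.1]
grip_width: 0.651
gripper_force: 0.0
[0.524451   0.0238964  0.26480158] [3.14121915e+00 8.60831910e-04 1.80084862e+00]
cup [0.55287517 0.02590816 0.03348939] 790 0.07590203945769324
bar [0.50216    0.00561714 0.0629591 ] 200 -158.19376944369534 [0.04247264 0.06642303] [0.05897067 0.06348452 0.06498979]
handle tip [-0.15511764 -0.15290394 -0.15140588] 103
grate pts 353 [ 0.53947497 -0.17535876  0.03099847] [[ 0.503037   -0.22564053  0.02806631]
 [ 0.57870376 -0.13134923  0.03575414]]
```

View pics/w6.png

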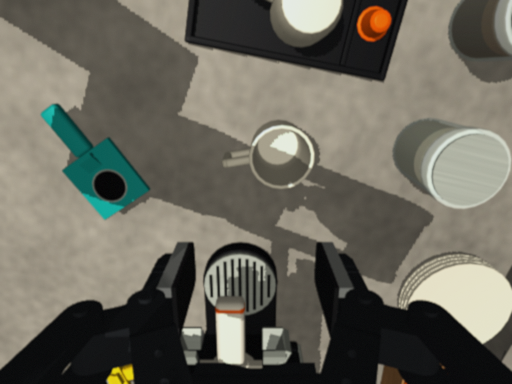

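The wrist view shows the cup at (282,155) with its handle bar at (237,158) toward the robot. The grate is at (240,280) under the fitted white adapter's handle (231,330). I turn and tilt the tool for the bar.

```bash
cat > cm.py <<'E'
from h import *
from scipy.spatial.transform import Rotation as Ro
def rel(n='wrist'):
    w=cap(n);s=robot.sense();R=Ro.from_euler('xyz',s['ee_rot']).as_matrix()
    cp=np.linalg.inv(w['view'])[:3,3];print('cam in tool',(R.T@(cp-s['ee_pos'])).round(4),'camz',cp[2].round(3));return w,s,R
E
python3 -c "
import cm;cm.rel()"
python3 -m handwheel '[[[0,0,6.75,0,0,0,90],[0,0,6.75,0,0,0,90],[0,0,6.75,0,0,0,90],[0,0,6.75,0,0,0,90],[0,0,6.75,0,0,0,90],[0,0,6.75,0,0,0,90],[0,0,6.75,0,0,0,90],[0,0,6.75,0,0,0,90],[0,0,6.75,0,0,0,90],[0,0,6.75,0,0,0,90],[0,0,6.75,0,0,0,90],[0,0,6.75,0,0,0,90],[0,6.5,0,0,0,0,90],[0,6.5,0,0,0,0,90],[0,6.5,0,0,0,0,90],[0,6.5,0,0,0,0,90],[0,6.5,0,0,0,0,90],[0,6.5,0,0,0,0,90],[0,6,0,0,0,0,90],[0,0,0,0,0,0,90]]]'
python3 - <<'E'
import cm;w,s,R=cm.rel();import numpy as np
print(s['ee_pos'],R.round(3),s['q'])
bar=np.array([.4949,.0007,.050]);print('bar in tool',(R.T@(bar-s['ee_pos'])).round(4))
E
```

```text
cam in tool [ 0.0844 -0.0002 -0.1749] camz 0.439
clock: 24.4
ee_pos: [0.5206, 0.0235, 0.2601]
ee_rot: [-3.132, -0.768, 0.376]
force: [-0.7, 0.6, -1.6]
grip_width: 0.643
gripper_force: 0.0
cam in tool [ 0.0807 -0.0034 -0.174 ] camz 0.443
[0.52204273 0.02232375 0.26190344] [[ 0.671  0.371  0.642]
 [ 0.263 -0.929  0.261]
 [ 0.693 -0.006 -0.721]] [-0.67611989 -0.21806203  2.14170103  0.82424072  0.96959409  0.1182401 ]
bar in tool [-0.1707  0.0114  0.1297]
```

```bash
python3 -m handwheel '[[[0,0,0,-0.0342,0.0023,0,90],[0,0,0,-0.0342,0.0023,0,90],[0,0,0,-0.0342,0.0023,0,90],[0,0,0,-0.0342,0.0023,0,90],[0,0,0,-0.0342,0.0023,0,90],[0,0,0,0,0,0.03,90],[0,0,0,0,0,0.03,90],[0,0,0,0,0,0.03,90],[0,0,0,0,0,0.02,90],[0,0,0,0,0,0,90],[0,0,0,0,0,0,90],[0,0,0,0,0,0,90]]]'
python3 - <<'E'
import cm;from h import *
from scipy.optimize import least_squares
w,s,R=cm.rel();P=cloud(w);q=P.reshape(-1,3);q=q[np.isfinite(q[:,2])]
print(s['ee_pos'],s['ee_rot'],s['q'])
for b in([.4949,.0007,.048],):print('bar in tool',(R.T@(np.array(b)-s['ee_pos'])).round(4))
near=np.hypot(q[:,0]-.495,q[:,1]-.001)<.03
k=q[near&(q[:,2]>.015)&(q[:,2]<.068)];t=(k-s['ee_pos'])@R
print(len(k),k.mean(0),np.percentile(t,[2,50,98],0).round(4))
for zz in np.arange(.02,.066,.008):
    m=(k[:,2]>zz)&(k[:,2]<zz+.008)
    if m.sum()>10: print(zz.round(3),m.sum(),'y',np.percentile(t[m,1],[3,50,97]).round(4),np.median(k[m],0).round(4))
print(w['color'].mean(), np.round(proj(w,[.4949,.0007,.05])))
cv2.imwrite('pics/w7.png',w['color'][...,::-1])
E
```

```text
clock: 25.45
ee_pos: [0.4861, -0.0038, 0.0668]
ee_rot: [-3.139, -0.769, 0.388]
force: [0.5, 0.6, -0.3]
grip_width: 0.644
gripper_force: 0.0
cam in tool [ 0.0831 -0.0019 -0.1741] camz 0.25
[ 0.48604138 -0.00403877  0.06714482] [-3.14106128 -0.76924362  0.38852932] [-0.85761171  0.16829233  2.48604259  1.36049132  0.73998989 -0.85172675]
bar in tool [-0.0061 -0.001   0.0207]
1271 [0.50410149 0.00568977 0.05825183] [[-0.0224 -0.0078  0.0089]
 [ 0.0105 -0.0025  0.0201]
 [ 0.0273  0.0045  0.0377]]
0.02 29 y [-0.0073 -0.0025  0.0025] [0.4911 0.0008 0.0257]
0.028 56 y [-0.0071 -0.0022  0.0021] [0.4911 0.0007 0.0322]
0.036 62 y [-0.007  -0.0019  0.0037] [0.491  0.0012 0.04  ]
0.044 83 y [-0.0081 -0.0019  0.0041] [0.4914 0.0017 0.0484]
0.052 118 y [-0.0085 -0.0019  0.0054] [0.4918 0.0029 0.0568]
0.06 923 y [-0.0073 -0.0025  0.0031] [0.5066 0.0068 0.0632]
90.71914672851562 [256. 220.]
```

```bash
python3 -m handwheel '[[[0,0,0,-0.006,-0.002,0.01,90],[0,0,0,0,0,0.02,90],[0,0,0,0,0,0.02,90],[0,0,0,0,0,0.012,90],[0,0,0,0,0,0.006,90],[0,0,0,0,0,0,90],[0,0,0,0,0,0,90]]]'; python3 -m handwheel '[[[0,0,0,0,0,0,255],[0,0,0,0,0,0,255],[0,0,0,0,0,0,255],[0,0,0,0,0,0,255],[0,0,0,0,0,0,255],[0,0,0,0,0,0,255]]]' 70
python3 - <<'E'
import cm
w,s,R=cm.rel();print(s['q'],(R.T@([.4949,.0007,.048]-s['ee_pos'])).round(4))
E
```

```text
clock: 26.08
ee_pos: [0.5249, 0.0142, 0.0143]
ee_rot: [-3.141, -0.77, 0.387]
force: [0.3, -0.5, 0.7]
grip_width: 0.649
gripper_force: 0.0
clock: 26.58
ee_pos: [0.5246, 0.014, 0.0139]
ee_rot: [-3.14, -0.77, 0.385]
force: [-4.9, -2.2, 8.5]
grip_width: 0.099
gripper_force: 68.8
cam in tool [ 0.0831 -0.0019 -0.1745] camz 0.197
[-0.6985587   0.39027858  2.46087326  1.74037536  0.67473842 -1.15171596] [ 0.0004  0.0011 -0.0471]
```

The bar is gripped at about 9 mm width. Lift straight up 50 mm and measure the cup.

```bash
python3 -m handwheel '[[[0,0,0,0.003,0,-0.003,255],[0,0,0,0.008,0,-0.008,255],[0,0,0,0.012,0,-0.0125,255],[0,0,0,0.012,0,-0.0125,255],[0,0,0,0,0,0,255],[0,0,0,0,0,0,255],[0,0,0,0,0,0,255]]]'
cat > cup.py <<'E'
import cm;from h import *
from scipy.optimize import least_squares
def go(c0,tgt,zr):
    w,s,R=cm.rel();print(s['ee_pos'],s['ee_rot'],'q3',s['q'][2],s['force'])
    for n in('top','side'):
        c=cap(n);q=cloud(c).reshape(-1,3);q=q[np.isfinite(q[:,2])]
        k=q[(np.hypot(q[:,0]-c0[0],q[:,1]-c0[1])<.06)&(q[:,2]>zr-.006)&(q[:,2]<zr+.008)];k=k[np.hypot(k[:,0]-c0[0],k[:,1]-c0[1])<.045]
        if len(k)<15: print(n,'few',len(k));continue
        f=least_squares(lambda v:np.hypot(*(k[:,:2]-v[:2]).T)-.0345,list(c0),loss='soft_l1',f_scale=.002).x
        A=np.c_[k[:,:2]-f,np.ones(len(k))];pl=np.linalg.lstsq(A,k[:,2],rcond=None)[0]
        print(n,'cup',f,len(k),'z',np.percentile(k[:,2],[5,50,95]).round(4),'tilt',pl[:2].round(3))
        for t in tgt: print('  shift tool to',t,(R.T@(np.r_[np.array(t)-f,0])).round(4))
E
python3 -c "
import cup;cup.go((.5533,.0243),[(.537,-.088),(.55,-.1755)],.125)"
```

```text
clock: 27.22
ee_pos: [0.5241, 0.0145, 0.0629]
ee_rot: [-3.139, -0.768, 0.385]
force: [-0.2, 0.5, -3.2]
grip_width: 0.1
gripper_force: 68.2
cam in tool [ 0.0833 -0.0019 -0.1747] camz 0.246
[0.52393488 0.01463749 0.0626077 ] [-3.13779417 -0.76782161  0.38413742] q3 2.422944160794999 [-7.00232689e-05 -6.52838030e-01 -2.12648369e+00]
top cup [0.55314219 0.02403501] 99 z [0.1198 0.1226 0.1261] tilt [ 0.    -0.004]
  shift tool to (0.537, -0.088) [-0.041   0.0977 -0.0399]
  shift tool to (0.55, -0.1755) [-0.0559  0.1836 -0.0547]
side cup [0.55505561 0.02135393] 49 z [0.1192 0.1219 0.1246] tilt [ 0.002 -0.013]
  shift tool to (0.537, -0.088) [-0.0415  0.0945 -0.0405]
  shift tool to (0.55, -0.1755) [-0.0564  0.1804 -0.0552]
```

```bash
python3 -m handwheel '[[[0,0,0,-0.0082,0.0193,-0.008,255],[0,0,0,-0.0082,0.0193,-0.008,255],[0,0,0,-0.0082,0.0193,-0.008,255],[0,0,0,-0.0082,0.0193,-0.008,255],[0,0,0,-0.0082,0.0193,-0.008,255],[0,0,0,0,0,0,255],[0,0,0,0,0,0,255]]]'; python3 -c "
import cup;cup.go((.537,-.088),[(.55,-.1755)],.122)"
```

```text
clock: 27.95
ee_pos: [0.5079, -0.098, 0.0629]
ee_rot: [-3.138, -0.769, 0.382]
force: [0.5, 1.3, -3.4]
grip_width: 0.103
gripper_force: 68.5
cam in tool [ 0.0829 -0.0006 -0.1747] camz 0.246
[ 0.50758455 -0.09639811  0.06285865] [-3.13628311 -0.76878382  0.38245955] q3 2.33740992523748 [-1.48363582  0.75276042 -3.03387639]
top cup [ 0.53664981 -0.08723121] 100 z [0.1179 0.1227 0.1261] tilt [-0.008 -0.009]
  shift tool to (0.55, -0.1755) [-0.0148  0.0868 -0.0148]
side cup [ 0.53878278 -0.08960172] 27 z [0.117  0.1208 0.1258] tilt [-0.148  0.057]
  shift tool to (0.55, -0.1755) [-0.0156  0.0838 -0.0155]
```

```bash
python3 -m handwheel '[[[0,0,0,-0.003,0.017,-0.003,255],[0,0,0,-0.003,0.017,-0.003,255],[0,0,0,-0.003,0.017,-0.003,255],[0,0,0,-0.003,0.017,-0.003,255],[0,0,0,-0.003,0.0175,-0.003,255],[0,0,0,0,0,0,255],[0,0,0,0,0,0,255],[0,0,0,0,0,0,255]]]'; python3 - <<'E'
import cup;from h import *
cup.go((.55,-.1755),[(.55,-.1755)],.122)
c=cap('side');P=cloud(c)
cv2.imwrite('pics/s8.png',cv2.resize(c['color'][200:320,215:375,::-1],(800,600),interpolation=cv2.INTER_CUBIC))
# grate ellipse: points at z~.032
q=P.reshape(-1,3);hs=c['color'].reshape(-1,3).max(1);m=(q[:,2]>.026)&(q[:,2]<.037)&(np.hypot(q[:,0]-.55,q[:,1]+.1755)<.07)&(hs>70);e=q[m];r=cv2.minEnclosingCircle((e[:,:2]*1e3).astype(np.float32));print(len(e),r)
E
```

```text
clock: 28.77
ee_pos: [0.5202, -0.1816, 0.0634]
ee_rot: [-3.136, -0.769, 0.385]
force: [-0.2, -0.1, -2.7]
grip_width: 0.102
gripper_force: 68.6
cam in tool [ 0.083  -0.0018 -0.1744] camz 0.247
[ 0.52013642 -0.18141396  0.06338902] [-3.13613965 -0.76892675  0.38500522] q3 2.1818110309586145 [ 1.13939924 -0.97333619 -2.50893002]
top few 12
side cup [ 0.55170745 -0.17397337] 31 z [0.1171 0.1212 0.1257] tilt [-0.079  0.065]
  shift tool to (0.55, -0.1755) [-0.0015  0.0008 -0.0015]
120 ((539.7816772460938, -196.21726989746094), 32.557186126708984)
```

View pics/s8.png

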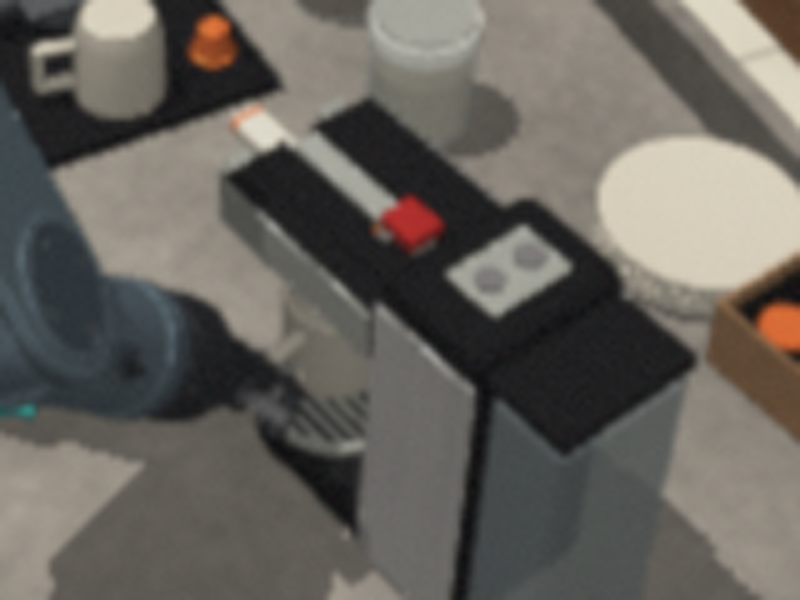

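The side crop shows the cup held level over the grate under the head at (325,350), the white handle end at (250,120), and the catch pad up. Lowering.

```bash
python3 -m handwheel '[[[0,0,0,-0.0035,0.0012,0.0036,255],[0,0,0,-0.0035,0,0.0036,255],[0,0,0,-0.0028,0,0.0029,255],[0,0,0,-0.0014,0,0.0014,255],[0,0,0,0,0,0,255],[0,0,0,0,0,0,255]]]';  python3 -m handwheel '[[[0,0,0,-0.0007,0,0.0007,255],[0,0,0,0,0,0,255],[0,0,0,0,0,0,255]]]'; python3 -m handwheel '[[[0,0,0,-0.0007,0,0.0007,255],[0,0,0,0,0,0,255],[0,0,0,0,0,0,255]]]'
```

```text
clock: 29.47
ee_pos: [0.5208, -0.1847, 0.0474]
ee_rot: [-3.138, -0.769, 0.384]
force: [-0.7, -0.3, -2.0]
grip_width: 0.095
gripper_force: 68.5
clock: 29.72
ee_pos: [0.5209, -0.1849, 0.0468]
ee_rot: [-3.139, -0.769, 0.385]
force: [0.1, -0.8, -1.9]
grip_width: 0.098
gripper_force: 68.5
clock: 29.97
ee_pos: [0.5211, -0.185, 0.046]
ee_rot: [-3.14, -0.769, 0.386]
force: [-1.5, 0.1, 0.2]
grip_width: 0.101
gripper_force: 69.0
```

```bash
python3 -m handwheel '[[[0,0,0,-0.0006,0,0.0006,255],[0,0,0,0,0,0,255],[0,0,0,0,0,0,255]]]'; python3 -m handwheel '[[[0,0,0,0,0,0,230],[0,0,0,0,0,0,200],[0,0,0,0,0,0,160],[0,0,0,0,0,0,140],[0,0,0,0,0,0,140],[0,0,0,0,0,0,140]]]'; python3 -m handwheel '[[[0,0,0,0,0,-0.01,140],[0,0,0,0,0,-0.02,140],[0,0,0,0,0,-0.03,140],[0,0,0,0,0,-0.03,140],[0,0,0,0,0,-0.03,140],[0,0,0,0,0,0,140],[0,0,0,0,0,0,140]]]'
python3 - <<'E'
import cup;from h import *
cup.go((.55,-.1755),[(.55,-.1755)],.107)
for n in('wrist','side'):
    c=cap(n);P=cloud(c);cv2.imwrite('pics/f_%s.png'%n,c['color'][...,::-1])
    q=P.reshape(-1,3);k=q[(np.hypot(q[:,0]-.55,q[:,1]+.1755)<.06)&(q[:,2]>.04)&(q[:,2]<.115)]
    print(n,len(k),np.percentile(k,[1,99],0).round(4))
t=cap('top');q=cloud(t).reshape(-1,3);a=np.radians(13.05);o=np.array([.5665,-.2505]);x=(q[:,:2]-o)@[np.sin(a),-np.cos(a)];y=(q[:,:2]-o)@[np.cos(a),np.sin(a)]
m=(abs(y)<.012)&(q[:,2]>.195)&(q[:,2]<.215)&(x<-.12);print('handle tip',np.percentile(x[m],[0,2,5]),m.sum())
w=cv2.imread('pics/f_wrist.png');s=cv2.resize(cv2.imread('pics/f_side.png')[200:320,215:375],(512,384));tt=cv2.resize(t['color'][140:260,110:430,::-1],(800,300))
cv2.imwrite('pics/final.png',np.vstack([cv2.resize(np.hstack([w,s]),(800,300)),tt]))
E
```

```text
clock: 30.22
ee_pos: [0.5214, -0.1851, 0.0459]
ee_rot: [-3.14, -0.771, 0.386]
force: [-5.0, -1.2, 6.7]
grip_width: 0.103
gripper_force: 70.0
clock: 30.72
ee_pos: [0.5209, -0.1847, 0.0447]
ee_rot: [-3.139, -0.769, 0.385]
force: [0.1, 0.3, 0.2]
grip_width: 0.447
gripper_force: 0.0
clock: 31.3
ee_pos: [0.4435, -0.2181, 0.1318]
ee_rot: [3.14, -0.768, 0.386]
force: [-0.4, 0.2, 0.7]
grip_width: 0.451
gripper_force: 0.0
cam in tool [ 0.0832 -0.0014 -0.1754] camz 0.315
[ 0.44363278 -0.21686658  0.13107893] [-3.14029593 -0.76876956  0.3848667 ] q3 2.1670195259235405 [ 0.11721209  1.06107652 -0.01577319]
top few 8
side cup [ 0.55362238 -0.17718182] 34 z [0.1015 0.1044 0.1084] tilt [ 0.007 -0.005]
  shift tool to (0.55, -0.1755) [-0.002  -0.0029 -0.0019]
wrist 6551 [[ 0.4968 -0.207   0.0417]
 [ 0.5807 -0.1401  0.1082]]
side 306 [[ 0.4978 -0.2124  0.0427]
 [ 0.565  -0.1445  0.1076]]
handle tip [-0.18060247 -0.17969616 -0.1778027 ] 195
```

View pics/final.png

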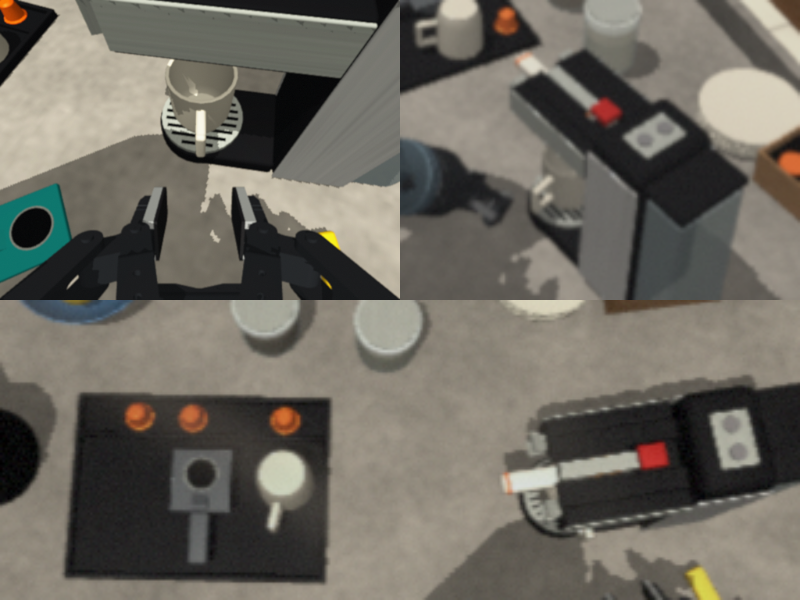

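The final composite shows the grey adapter standing on the tray (200,480), the white adapter fitted with its handle end at (515,480) and pad up, and the cup upright on the grate (200,100). I check the cup's centring in one frame.

```bash
python3 - <<'E'
from h import *
from scipy.optimize import least_squares
c=cap('wrist');P=cloud(c);q=P.reshape(-1,3);b=c['color'].reshape(-1,3).max(1)
d=np.hypot(q[:,0]-.55,q[:,1]+.176)
g=q[(q[:,2]>.0285)&(q[:,2]<.037)&(d<.062)&(b>60)]
ang=np.arctan2(g[:,1]+.176,g[:,0]-.55);r=np.hypot(g[:,0]-.55,g[:,1]+.176);B=np.digitize(ang,np.linspace(-np.pi,np.pi,37));E=[]
for i in set(B):
    m=B==i
    if m.sum()>8: j=np.where(m)[0][np.argsort(r[m])[-3]]; E.append(g[j,:2])
E=np.array(E);E=E[np.hypot(E[:,0]-.55,E[:,1]+.176)>.042]
f=least_squares(lambda v:np.hypot(*(E-v).T)-.0495,[.55,-.176],loss='soft_l1',f_scale=.001)
print('grate',len(E),f.x,np.abs(f.fun).mean(),np.median(g[:,2]))
k=q[(q[:,2]>.103)&(q[:,2]<.112)&(d<.045)]
h=least_squares(lambda v:np.hypot(*(k[:,:2]-v[:2]).T)-v[2],[.55,-.176,.0345],loss='soft_l1',f_scale=.001);print('cup',h.x,len(k),np.percentile(k[:,2],[5,95]))
E
```

```text
grate 24 [ 0.54849533 -0.17435865] 0.00014826652918702195 0.03259040433025627
cup [ 0.54824415 -0.17295105  0.0333442 ] 1054 [0.10369179 0.1083781 ]
```

The cup is within about 2 mm of the grate's centre and the gripper is clear, so I hand in.

```bash
python3 -c "
from workcell import robot
print(robot.close_job())"
```

```text
the job is handed in; nothing more can be done
None
```

The job is handed in at about 31 s: the grey adapter stands on the tray, the white adapter is latched in the head (it held against a tug), and the cup stands upright within about 2 mm of the grate's centre.

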